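# Drive the snap cap home on the cup stack

### The job

The white cap of the two-cup stack only rests on its snap tongues: take the wooden seating tool by its handle, set its hollow foot squarely over the eye of that cap and press straight down until the cap clicks home, then bear on it firmly with 15 to 20 N so that it sits fully down and level. Press with the tool only, never harder than 25 N, or the clear plastic cracks. Then stand the tool upright on the table again and let go, leaving everything else where it is.

Things in the scene. Friction and masses are not known exactly. Their poses are not given: they have to be found in the camera images.
- driver: The seating tool: turned wood, 0.10 to 0.18 kg, upright on the table, 108 mm tall. Round foot 66 mm in diameter, 30 mm high, open underneath with a central hole 37 mm in diameter, 20 mm deep; above it a plain round handle 30 mm in diameter, best gripped 70 to 95 mm above the underside. Origin: centre of the foot's flat underside; z up along the handle.
- stack: The two-cup stack to work on, fixed to the table: a round wooden foot 96 mm in diameter (its top 25 to 45 mm above the table, it differs) and on it two clear cups, 73 and 67 mm in diameter. Origin: centre of the wooden foot's top; z up. The upper cup's rim is 75 mm above the origin.
- cap: The loose white snap cap, 81 mm in diameter, with an 11 mm deep skirt. Origin: centre of its top plate's underside; z up. At the start it rests on the tongues, origin about 6 mm above the cup's rim; fully home its origin is level with the rim.
- cap_top (a point): Centre of the cap's flat top, 3 mm above the cap's origin; the tool bears on this face. From its middle rises a hanging eye, 25 mm wide and 17 mm high.
- stack_rim (a point): Centre of the upper cup's rim, on which the cap lands. Four springy tongues just below it resist the cap with a force rising to 5 to 10 N (it differs); about 4 mm down they click over the bead in the skirt, the force falls away at once and the cap drops the last 2 mm onto the rigid rim. Firmly home is 15 to 20 N on the rim; the clear plastic cracks above 25 N.
- closed_stack: The shorter neighbour: a like wooden foot with only one clear cup on it, its cap already fully home; fixed to the table; leave it alone. Origin: centre of its wooden foot's top; its cap's eye ends 56 mm above that.
- dish: White ceramic feeding dish, 110 mm across and 34 mm high, loose; leave it alone. Origin: centre of its underside.
- ball_center (a point): Centre of the purple rattle ball, 40 mm in diameter, lying in the dish; leave it alone.
- clothespin: Wooden clothespin toy, 72 mm long along its x, 17 mm wide and 10 mm high, lying on the table; leave it alone. Origin: centre of its underside.
Things that resemble listed ones, but are neither listed nor needed, are in the scene too. Leave any orange look-alike of the driver alone.

How it is judged:
By the outcome, as a careful person would: the job done as asked, in the order asked, and still so for the second after the job is handed in, with the robot touching nothing.
It also fails if it takes over 72 s, if anything falls off the work surface, if the arm or the gripper's body presses on something with over 40 N, if the wrist force passes 120 N, or if a joint passes its speed limit or range.

### The arm

A 6-joint arm with a two-finger parallel gripper is mounted at the origin on the work surface. World frame = base frame: x ahead of the robot, y to its left, z up, the work surface at z = 0. Lengths are in mm, angles in rad, forces in N, time in s.
With the tool pointing down it reaches from about 275 to 750 mm from the base axis. Payload 10.2 kg.
Tool frame: the origin (TCP) lies midway between the tips of the shut fingers; the grasp point (between the pads) lies 19 mm behind it; z points along the fingers, y is the line along which they close (so a half turn about z gives the same grasp; the last joint's range is limited). The gripper opens to 88 mm and grips with 3 to 60 N. Pads are 18 mm wide; open, the fingers measure 123 mm over their backs; the gripper's body (75 mm by 187 mm) begins 45 mm behind the grasp point.
Start: joints at [-1.435, 0.313, 1.498, -0, 1.331, -0.223], TCP at [184.342, -491.578, 206.42] pointing down, gripper open.
Joint ranges: [-2.94, 2.94], [-0.97, 2.17], [0.19, 2.56], [-1.23, 4.37], [0.02, 3.11], [-2.88, 2.88]. Speed limits (rad/s): [2.39, 2.39, 3.01, 3.14, 3.14, 3.14].

### API

Orientations are given as a rotation vector (axis times angle).
In Python, from cell import state, snapshot, sign_off gives the robot as it stands. The module is installed in compiled form; this text tells all that it offers.
- The arm moves only by the tool arm_command, never from a script. Its argument "moves" is a list of rows, each an object with "dr": the turn, a rotation vector about the tool's x, y, z in units of 5 degrees (1.0 is 5 degrees), a list of three; "slide": the shift along the tool's x, y, z in units of 30 mm (1.0 is 30 mm), a list of three; "jaw": the finger opening in mm, from 0 to 88.1. In form: [{"dr": [ax, ay, az], "slide": [x, y, z], "jaw": jaw}, ...]. A call has 1 to 12 rows; each row is the pose to reach, as a shift and turn from the pose commanded when the call began, along the tool's axes at that moment; what a row does not reach only later rows make up. A row lasts 1/8 s, in which the tool goes at most 62.5 mm and 10.7 degrees, less where a joint would pass 70% of its speed; a pose out of reach is approached as far as the arm can. A call with a gripper value outside its range is refused whole. The fingers move at their own pace and stop on an object; "force" is the grip in N (left out, the last holds). Time passes only in rows, so rows that repeat a pose let the fingers close. It gives the time, the measured TCP pose, the force, the opening and the grip force at its end, in the units of the state.
- state(): the state, without advancing time (a new reading comes with each control period).
- snapshot(name): name is "scene" or "top" or "wrist"; returns a dict with "color" (384x512x3 uint8, red, green, blue), "range_z" (384x512 float32, mm along the optical axis (not along the pixel's ray), 0 where there is no reading), "vertical_fov" (degrees; the focal length in pixels is half the picture's height over the tangent of half this angle, whatever the lens; pixels are square), "cx", "cy" (the principal point, pixels), "world_to_cam" (4x4, takes a point from world to camera coordinates). Camera axes: x right, y up, looking along -z (the intrinsics and any distortion apply to the point x, -y, -z); pixel columns grow to the right and rows downward; lengths in mm; the calibration is good to about 2 mm. The wrist camera is an equidistant fisheye: a pixel r from the principal point sees the ray r / f radians off the axis. A picture is of the moment at which its call begins.
- sign_off(): hands the job in; it is judged then, once.
The state is a dict: "time": time; "qpos": joint angles; "qvel": joint speeds; "joint_efforts": joint torques, N m; "eef_pos": TCP position; "tcp_rot": TCP orientation; "contact_force": force on the tool from outside, world axes, zero at the start; "torque": the same for the moment, N m; "finger_gap": opening from 0.0 (shut) to 1.0 (fully open); "gripper_force": force on a finger pad.
Only numpy, scipy, OpenCV 4.12 (cv2) and the standard library are available. Lean on these libraries where they do the work, as an engineer would, in place of code of your own. Each camera call takes 0.05 s, during which the arm holds its last target. There are 200 camera calls.

## Working session

There is one attempt and no reset: what is moved stays moved. The work goes in short steps, Python scripts to look and compute and a tool call to move; the robot and the scene stay as the last step left them, time stands still between calls to the robot, and variables do not carry over. Pictures are saved under pics/ and viewed, at most 10 in all, crops included, and the job is handed in when it is done.

Besides the shell and the picture viewer there is one more tool, called after "Request:" by a JSON object that holds its "fn" and its "kwargs", one argument or row to a line. arm_command: Moves the arm, as the interface text tells. Its arguments: {"type":"object","properties":{"moves":{"type":"array"},"force":{"type":"number"}},"required":["moves"]}

```bash
mkdir -p pics; cat > h.py <<'E'
import numpy as np, cv2
from cell import state, snapshot, sign_off
from scipy.spatial.transform import Rotation as R
def foc(s): return s["color"].shape[0]/2/np.tan(np.radians(s["vertical_fov"])/2)
def save(s,n): cv2.imwrite("pics/"+n+".png",cv2.cvtColor(s["color"],cv2.COLOR_RGB2BGR))
def cloud(s):  # pinhole cams: world point per pixel
    f=foc(s); z=s["range_z"]; v,u=np.mgrid[:z.shape[0],:z.shape[1]]
    c=np.stack([(u-s["cx"])/f*z,-(v-s["cy"])/f*z,-z,np.ones_like(z)],-1)
    return (c@np.linalg.inv(s["world_to_cam"]).T)[...,:3]
def tomove(p,yaw=None):
    t=state(); Rm=R.from_rotvec(t["tcp_rot"]); return Rm.inv().apply(np.array(p)-t["eef_pos"])/30
E
python3 - <<'E'
from h import *
t=state(); print({k:np.round(v,3) for k,v in t.items()}); print(R.from_rotvec(t["tcp_rot"]).as_matrix().round(3))
a=snapshot("scene");b=snapshot("top")
im=np.hstack([a["color"],b["color"]]); np.savez("s0.npz",a=cloud(a),b=cloud(b),ac=a["color"],bc=b["color"])
save(a,"scene0");save(b,"top0")
print(a["world_to_cam"].round(2),b["world_to_cam"].round(2),foc(a),foc(b))
E
```

```text
{'time': np.float64(0.0), 'qpos': array([-1.435,  0.313,  1.498, -0.   ,  1.331, -0.223]), 'qvel': array([-0.001, -0.001,  0.001, -0.001,  0.001,  0.002]), 'joint_efforts': array([-1.0000e-03, -4.0221e+01, -2.5227e+01,  6.9000e-02,  3.5000e-02,
       -0.0000e+00]), 'eef_pos': array([ 184.298, -491.299,  205.867]), 'tcp_rot': array([-3.09, -0.56, -0.  ]), 'contact_force': array([-0.144,  0.198,  0.382]), 'torque': array([-0.038,  0.003,  0.036]), 'gripper_force': np.float64(0.0), 'finger_gap': np.float64(0.999)}
[[ 0.936  0.351 -0.   ]
 [ 0.351 -0.936  0.001]
 [ 0.    -0.001 -1.   ]]
[[-8.90000e-01  4.50000e-01  1.00000e-02  5.34080e+02]
 [-3.80000e-01 -7.50000e-01  5.40000e-01  8.65500e+01]
 [ 2.50000e-01  4.80000e-01  8.40000e-01 -1.01562e+03]
 [ 0.00000e+00  0.00000e+00  0.00000e+00  1.00000e+00]] [[ 2.00000e-02 -1.00000e+00  1.00000e-02 -9.39700e+01]
 [ 9.90000e-01  2.00000e-02  1.20000e-01 -5.35700e+02]
 [-1.20000e-01  0.00000e+00  9.90000e-01 -1.32602e+03]
 [ 0.00000e+00  0.00000e+00  0.00000e+00  1.00000e+00]] 386.186128477642 489.6020553283311
```

View pics/scene0.png

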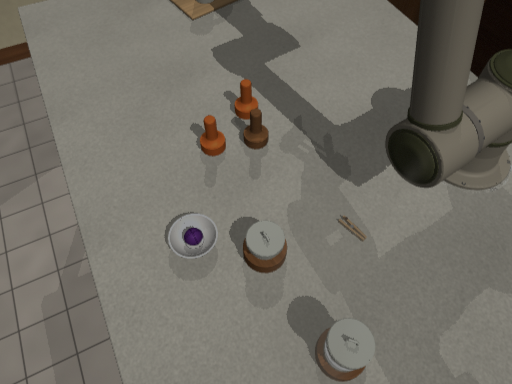

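View pics/top0.png

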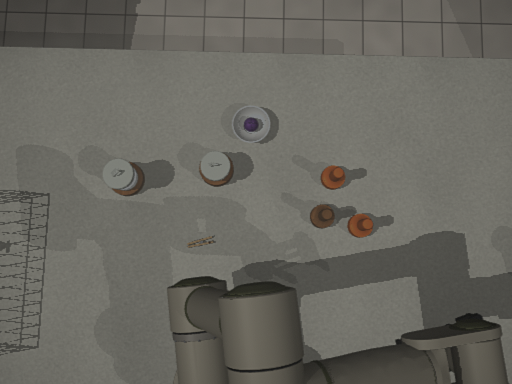

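The scene view shows three driver shapes: orange at (212,138) and (246,100), brown wood at (256,130), which is (323,215) in the top view. The brown one fits, as it is plain turned wood and the others are the orange look-alikes. The tall two-cup stack is at scene (348,345), top (120,175). The closed one-cup stack is at scene (265,245), top (216,167).

```bash
python3 - <<'E'
from h import *
d=np.load("s0.npz")
for n,(u,v,r) in {"a":(256,130,22),"b":(323,215,18)}.items():
    P=d[n][v-r:v+r,u-r:u+r].reshape(-1,3); C=d[n+"c"][v-r:v+r,u-r:u+r].reshape(-1,3).astype(float)
    hue=cv2.cvtColor(C.astype(np.uint8)[None],cv2.COLOR_RGB2HSV)[0]
    m=(P[:,2]>8)&(hue[:,2]<150)&(C[:,0]<150)
    for lo,hi in((24,40),(100,125)):
        Q=P[m&(P[:,2]>lo)&(P[:,2]<hi)]
        print("driver",n,lo,len(Q),Q.mean(0).round(1) if len(Q) else "",Q.min(0).round() if len(Q) else "",Q.max(0).round() if len(Q) else "")
for n,nm,(u,v,r) in(("a","stack",(348,345,38)),("b","stack",(122,177,28)),("a","closed",(265,245,35)),("b","closed",(216,167,25))):
    P=d[n][v-r:v+r,u-r:u+r].reshape(-1,3); C=d[n+"c"][v-r:v+r,u-r:u+r].reshape(-1,3).astype(float)
    m=P[:,2]>15
    print(nm,n,np.histogram(P[m,2],bins=np.arange(15,160,5)))
    sat=C.max(1)-C.min(1); w=(sat<25)&m
    z=np.percentile(P[w,2],60); Q=P[w&(abs(P[:,2]-z)<6)]
    (cx,cy),rr=cv2.minEnclosingCircle(Q[:,:2].astype(np.float32)); print("cap",Q.mean(0).round(1),np.median(Q[:,2]),(cx,cy),rr)
ac=d["ac"][85:165,190:290]; bc=d["bc"][140:210,80:180]
bb=np.hstack([cv2.resize(ac,(400,400),interpolation=2),cv2.resize(bc,(400,400),interpolation=2)])
cv2.imwrite("pics/crop.png",bb[...,::-1])
E
```

```text
driver a 24 355 [ 470.  -297.1   31.7] [ 424. -394.   24.] [ 501. -252.   40.]
driver a 100 91 [ 470.2 -281.5  105.6] [ 455. -297.  100.] [ 483. -269.  111.]
driver b 24 278 [ 461.9 -282.2   32.4] [ 433. -319.   25.] [ 496. -254.   40.]
driver b 100 99 [ 463.5 -285.7  106.4] [ 450. -300.  100.] [ 477. -272.  114.]
stack a (array([  30,   75,  488,   25,   19,   21,   27,    7,    8,   95,   12,
          0,    0,    0,    0,    0,   16,   37,  290, 1587,    9,   30,
          8,    0,    0,    0,    0,    0]), array([ 15,  20,  25,  30,  35,  40,  45,  50,  55,  60,  65,  70,  75,
        80,  85,  90,  95, 100, 105, 110, 115, 120, 125, 130, 135, 140,
       145, 150, 155]))
cap [563.6 266.9 111.2] 111.29156268409764 (561.92333984375, 265.4018859863281) 41.29132843017578
stack b (array([ 21,  61, 144,  45,  12,  12,   9,   5,   7,  43,  12,   1,   0,
         0,   0,   0,  10,  19, 223, 461,  49,  10,   4,   0,   0,   0,
         0,   0]), array([ 15,  20,  25,  30,  35,  40,  45,  50,  55,  60,  65,  70,  75,
        80,  85,  90,  95, 100, 105, 110, 115, 120, 125, 130, 135, 140,
  
[... 329 characters left out ...]
[ 15,  20,  25,  30,  35,  40,  45,  50,  55,  60,  65,  70,  75,
        80,  85,  90,  95, 100, 105, 110, 115, 120, 125, 130, 135, 140,
       145, 150, 155]))
cap [596.5  15.8  76.9] 76.9300800479923 (595.7174072265625, 13.546496391296387) 41.54043197631836
closed b (array([  8,   7,  23,  97,  95,   3,   0,   0,   1,   3,   8, 179, 413,
        92,   7,   4,   1,   0,   0,   0,   0,   0,   0,   0,   0,   0,
         0,   0]), array([ 15,  20,  25,  30,  35,  40,  45,  50,  55,  60,  65,  70,  75,
        80,  85,  90,  95, 100, 105, 110, 115, 120, 125, 130, 135, 140,
       145, 150, 155]))
cap [590.5  11.7  77. ] 77.02263524892976 (590.8978881835938, 11.863807678222656) 40.9344367980957
```

View pics/crop.png

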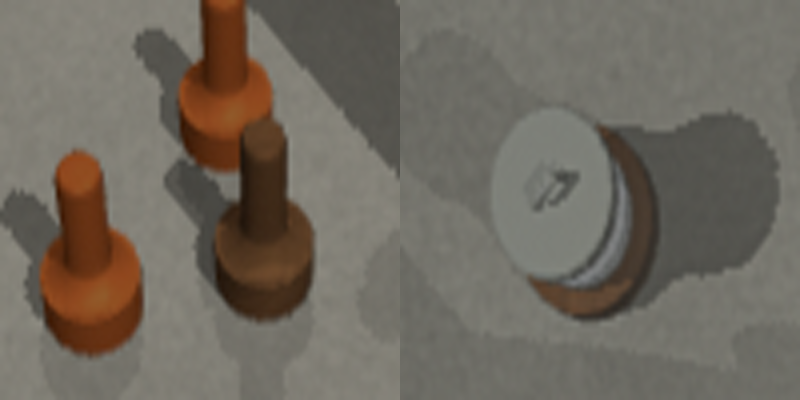

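Request:
{"fn": "arm_command", "kwargs": {
  "moves": [
    {"dr": [0, 0, 0], "slide": [2, -0.56, 0], "jaw": 60},
    {"dr": [0, 0, 0], "slide": [4, -1.12, 0], "jaw": 60},
    {"dr": [0, 0, 0], "slide": [6, -1.68, 0], "jaw": 60},
    {"dr": [0, 0, 0], "slide": [8, -2.24, 0], "jaw": 60},
    {"dr": [0, 0, 0], "slide": [10, -2.8, 0], "jaw": 60},
    {"dr": [0, 0, 0], "slide": [11.25, -3.15, 0], "jaw": 60},
    {"dr": [0, 0, 0], "slide": [11.25, -3.15, 0], "jaw": 60},
    {"dr": [0, 0, 0], "slide": [11.25, -3.15, 0], "jaw": 60},
    {"dr": [0, 0, 0], "slide": [11.25, -3.15, 0], "jaw": 60}
  ]
}}

```text
time: 1.23
eef_pos: [466.4, -285.4, 206.4]
tcp_rot: [-3.092, -0.558, 0.0]
contact_force: [0.2, 0.3, -0.1]
finger_gap: 0.683
gripper_force: 0.0
```

```bash
cat >> h.py <<'E'
def wcloud(s):
    f=foc(s); z=s["range_z"]; v,u=np.mgrid[:z.shape[0],:z.shape[1]]
    x=u-s["cx"]; y=v-s["cy"]; r=np.hypot(x,y)+1e-9; k=np.tan(np.minimum(r/f,1.5))/r*z
    c=np.stack([x*k,-y*k,-z,np.ones_like(z)],-1)
    return (c@np.linalg.inv(s["world_to_cam"]).T)[...,:3]
E
python3 - <<'E'
from h import *
s=snapshot("wrist"); save(s,"w1"); P=wcloud(s); np.savez("w1.npz",P=P,c=s["color"])
t=state(); print(t["eef_pos"],foc(s),s["cx"],s["cy"],np.linalg.inv(s["world_to_cam"]).round(2))
c=s["color"].astype(int); hsv=cv2.cvtColor(s["color"],cv2.COLOR_RGB2HSV)
near=np.hypot(P[...,0]-467,P[...,1]+284)<60
for lo,hi in((20,36),(60,95),(103,114)):
    m=near&(P[...,2]>lo)&(P[...,2]<hi); Q=P[m]; v,u=np.nonzero(m)
    print(lo,m.sum(), *( [cv2.minEnclosingCircle(Q[:,:2].astype(np.float32)),Q.mean(0).round(1),u.mean(),v.mean()] if m.sum() else []))
E
```

```text
[ 466.43664179 -285.35717316  206.48102804] 297.3186396354542 254.35563598640533 191.35908103403713 [[ 3.5000e-01  9.0000e-01  2.4000e-01  5.2826e+02]
 [-9.4000e-01  3.4000e-01  9.0000e-02 -2.6297e+02]
 [ 0.0000e+00 -2.6000e-01  9.7000e-01  3.8505e+02]
 [ 0.0000e+00  0.0000e+00  0.0000e+00  1.0000e+00]]
20 1102 ((467.7386779785156, -287.0269470214844), 33.22769546508789) [ 476.1 -283.8   31.5] 255.16969147005446 160.4065335753176
60 130 ((470.78729248046875, -285.0581970214844), 14.351638793945312) [ 478.8 -282.4   78.5] 255.0076923076923 164.6769230769231
103 628 ((467.4642639160156, -286.8281555175781), 14.025568962097168) [ 468.1 -286.6  106.7] 255.2531847133758 181.39490445859872
```

View pics/w1.png

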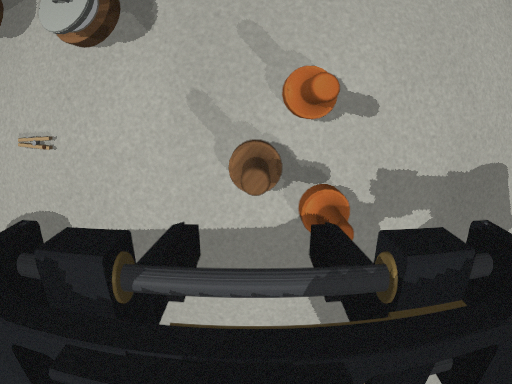

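The wrist picture shows the brown driver at (255,165), between orange look-alikes at (312,90) and (325,210). Its foot circle has radius 33.2 and its handle 14, both centred near (467.6,-287), with the top at z 107. All match the given sizes.

Request:
{"fn": "arm_command", "kwargs": {
  "moves": [
    {"dr": [0, 0, 0], "slide": [0.02, 0.06, 1.5], "jaw": 60},
    {"dr": [0, 0, 0], "slide": [0.02, 0.06, 2.8], "jaw": 60},
    {"dr": [0, 0, 0], "slide": [0.02, 0.06, 3.8], "jaw": 60},
    {"dr": [0, 0, 0], "slide": [0.02, 0.06, 4.4], "jaw": 60},
    {"dr": [0, 0, 0], "slide": [0.02, 0.06, 4.68], "jaw": 60},
    {"dr": [0, 0, 0], "slide": [0.02, 0.06, 4.68], "jaw": 60},
    {"dr": [0, 0, 0], "slide": [0.02, 0.06, 4.68], "jaw": 44},
    {"dr": [0, 0, 0], "slide": [0.02, 0.06, 4.68], "jaw": 36},
    {"dr": [0, 0, 0], "slide": [0.02, 0.06, 4.68], "jaw": 30},
    {"dr": [0, 0, 0], "slide": [0.02, 0.06, 4.68], "jaw": 24},
    {"dr": [0, 0, 0], "slide": [0.02, 0.06, 4.68], "jaw": 20},
    {"dr": [0, 0, 0], "slide": [0.02, 0.06, 4.68], "jaw": 20}
  ],
  "force": 50
}}

```text
time: 2.78
eef_pos: [468.5, -286.0, 66.3]
tcp_rot: [3.091, 0.561, 0.0]
contact_force: [-0.1, 1.2, 4.6]
finger_gap: 0.322
gripper_force: 50.0
```

Request:
{"fn": "arm_command", "kwargs": {
  "moves": [
    {"dr": [0, 0, 0], "slide": [0, 0, -0.3], "jaw": 20},
    {"dr": [0, 0, 0], "slide": [0, 0, -1.2], "jaw": 20},
    {"dr": [0, 0, 0], "slide": [0, 0, -2.5], "jaw": 20},
    {"dr": [0, 0, 0], "slide": [0, 0, -4], "jaw": 20},
    {"dr": [0, 0, 0], "slide": [0, 0, -5], "jaw": 20},
    {"dr": [0, 0, 0], "slide": [0, 0, -5.33], "jaw": 20},
    {"dr": [0, 0, 0], "slide": [0, 0, -5.33], "jaw": 20},
    {"dr": [0, 0, 0], "slide": [0, 0, -5.33], "jaw": 20}
  ]
}}

```text
time: 3.78
eef_pos: [467.9, -285.7, 224.4]
tcp_rot: [-3.089, -0.56, 0.002]
contact_force: [-0.1, 0.8, -2.6]
finger_gap: 0.322
gripper_force: 50.0
```

```bash
python3 - <<'E'
from h import *
t=state(); print(t["eef_pos"],t["contact_force"],t["torque"],t["qpos"].round(2)); print(tomove([530,200,226]),tomove([560,265,226]))
s=snapshot("wrist"); P=wcloud(s); e=t["eef_pos"]
for lo,hi in((-45,-28),(36,46)):
    Q=P[(np.hypot(P[...,0]-e[0],P[...,1]-e[1])<45)&(P[...,2]-e[2]>lo)&(P[...,2]-e[2]<hi)]
    if len(Q): print(lo,len(Q),Q.mean(0),Q[:,2].min(),Q[:,2].max(),cv2.minEnclosingCircle(Q[:,:2].astype(np.float32)))
E
```

```text
[ 467.93449647 -285.74502773  224.42211479] [-0.05339447  0.82784973 -2.58571719] [-0.02998751  0.01947864  0.01439949] [-0.76  0.35  1.39 -0.    1.4   0.45]
[  7.62100926 -14.43492539  -0.02749634] [  9.31795778 -16.11266384  -0.02552552]
-45 2895 [ 478.03816294 -282.27957933  190.38215687] 179.48694501737359 196.42178101397855 ((467.0211181640625, -286.4342346191406), 32.98927688598633)
36 2594 [ 470.21765513 -285.72689777  264.88198188] 260.42509186447796 270.3896626599819 ((477.6112365722656, -282.9380798339844), 28.230684280395508)
```

Request:
{"fn": "arm_command", "kwargs": {
  "moves": [
    {"dr": [0, 0, 0], "slide": [0.5, -1, 0], "jaw": 20},
    {"dr": [0, 0, 0], "slide": [1.3, -2.5, 0], "jaw": 20},
    {"dr": [0, 0, 0], "slide": [2.1, -4.1, 0], "jaw": 20},
    {"dr": [0, 0, 0], "slide": [2.9, -5.7, 0], "jaw": 20},
    {"dr": [0, 0, 0], "slide": [3.7, -7.3, 0], "jaw": 20},
    {"dr": [0, 0, 0], "slide": [4.5, -8.9, 0], "jaw": 20},
    {"dr": [0, 0, 0], "slide": [5.3, -10.5, 0], "jaw": 20},
    {"dr": [0, 0, 0], "slide": [6.1, -12, 0], "jaw": 20},
    {"dr": [0, 0, 0], "slide": [6.7, -13.1, 0], "jaw": 20},
    {"dr": [0, 0, 0], "slide": [6.96, -13.6, 0], "jaw": 20},
    {"dr": [0, 0, 0], "slide": [6.96, -13.6, 0], "jaw": 20},
    {"dr": [0, 0, 0], "slide": [6.96, -13.6, 0], "jaw": 20}
  ]
}}

```text
time: 5.32
eef_pos: [520.6, 168.1, 225.7]
tcp_rot: [3.091, 0.559, -0.001]
contact_force: [0.4, -0.1, -0.9]
finger_gap: 0.319
gripper_force: 50.0
```

```bash
cat > cap.py <<'E'
from h import *
import sys
t=state(); e=t["eef_pos"]; print(e,t["contact_force"],t["qpos"].round(2))
s=snapshot("wrist"); save(s,sys.argv[1]); P=wcloud(s); C=s["color"].astype(int)
Q=P[(np.hypot(P[...,0]-e[0],P[...,1]-e[1])<45)&(P[...,2]-e[2]>-45)&(P[...,2]-e[2]<-28)]
f=cv2.minEnclosingCircle(Q[:,:2].astype(np.float32)); print("foot",f,Q[:,2].max())
D=np.hypot(P[...,0]-560,P[...,1]-265)<50
m=D&(P[...,2]>100)&(P[...,2]<118)&(C.max(2)-C.min(2)<30)
print(np.histogram(P[m][:,2],bins=np.arange(100,119,2)))
Q=P[m&(abs(P[...,2]-np.median(P[m][:,2]))<3)]; A=np.c_[Q[:,:2]-[560,265],np.ones(len(Q))]; print("plane",np.linalg.lstsq(A,Q[:,2],rcond=None)[0])
v,u=np.nonzero(m); print("cap",cv2.minEnclosingCircle(Q[:,:2].astype(np.float32)),np.median(Q[:,2]),u.mean(),v.mean())
E_=P[D&(P[...,2]>121)&(P[...,2]<136)&(np.hypot(P[...,0]-560,P[...,1]-265)<25)]; print("eye",len(E_),E_.mean(0) if len(E_) else "",E_[:,2].max() if len(E_) else "")
E
python3 cap.py w2
python3 - <<'E'
from h import *
for n in("scene","top"):
    s=snapshot(n); P=cloud(s); m=(np.hypot(P[...,0]-560,P[...,1]-265)<25)&(P[...,2]>118)&(P[...,2]<136); print(n,m.sum(),P[m].mean(0))
E
```

```text
[520.60731989 168.08634647 225.72965679] [ 0.41100802 -0.05959948 -0.90983642] [ 0.1   0.35  1.4  -0.    1.4   1.31]
foot ((519.8184814453125, 167.21580505371094), 33.06020736694336) 197.72562961388488
(array([   9,    9,   14,   25,   99, 2908, 1691,    9,    3]), array([100, 102, 104, 106, 108, 110, 112, 114, 116, 118]))
plane [8.28354253e-04 7.85458142e-04 1.11725431e+02]
cap ((560.95947265625, 264.21368408203125), 40.770084381103516) 111.7373837683167 179.14915040906232 109.82651562827775
eye 101 [561.54996746 263.48473864 124.17783745] 126.5971681524602
scene 42 [562.86521495 265.34756424 123.25709447]
top 0 [nan nan nan]<stdin>:3: RuntimeWarning: Mean of empty slice.
  ret = um.true_divide(
```

View pics/w2.png

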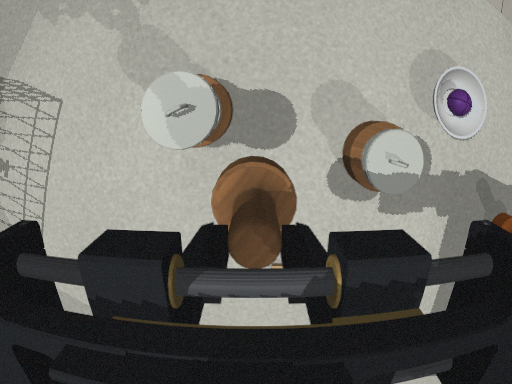

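The wrist picture shows the cap at (180,110), centred at (561,264.2) with top z 111.7, flat and radius 40.8. The held tool's foot is at (253,200), centred at (519.8,167.2).

Request:
{"fn": "arm_command", "kwargs": {
  "moves": [
    {"dr": [0, 0, 0], "slide": [0.6, -0.63, 0], "jaw": 20},
    {"dr": [0, 0, 0], "slide": [1.4, -1.5, 0], "jaw": 20},
    {"dr": [0, 0, 0], "slide": [2.1, -2.2, 0], "jaw": 20},
    {"dr": [0, 0, 0], "slide": [2.42, -2.55, 0], "jaw": 20},
    {"dr": [0, 0, 0], "slide": [2.42, -2.55, 0], "jaw": 20},
    {"dr": [0, 0, 0], "slide": [2.42, -2.55, 0], "jaw": 20},
    {"dr": [0, 0, 0], "slide": [2.42, -2.55, 0.4], "jaw": 20},
    {"dr": [0, 0, 0], "slide": [2.42, -2.55, 0.6], "jaw": 20},
    {"dr": [0, 0, 0], "slide": [2.42, -2.55, 0.6], "jaw": 20},
    {"dr": [0, 0, 0], "slide": [2.42, -2.55, 0.6], "jaw": 20}
  ]
}}

```text
time: 6.72
eef_pos: [561.8, 266.4, 208.1]
tcp_rot: [-3.091, -0.56, -0.001]
contact_force: [-0.4, -0.4, -1.0]
finger_gap: 0.318
gripper_force: 50.0
```

```bash
python3 cap.py w3; python3 - <<'E'
from h import *
s=snapshot("scene"); d=s["color"][265:384,270:430]; cv2.imwrite("pics/c3.png",cv2.resize(d,(800,595),interpolation=2)[...,::-1])
print(R.from_rotvec(state()["tcp_rot"]).as_matrix().round(4))
E
```

```text
[561.80795756 266.35894866 208.14640093] [-0.40836916 -0.42222653 -1.04802824] [ 0.25  0.53  1.17 -0.    1.44  1.47]
foot ((560.7836303710938, 265.49578857421875), 33.1060791015625) 180.14252330741533
(array([ 11,   8,  12,  19,  59, 763, 409,   0,   0]), array([100, 102, 104, 106, 108, 110, 112, 114, 116, 118]))
plane [-9.14554796e-04 -2.14906315e-03  1.11640463e+02]
cap ((562.000244140625, 264.6690979003906), 40.86906051635742) 111.64725938619114 257.43715846994536 158.20218579234972
eye 0  
[[ 9.363e-01  3.512e-01  5.000e-04]
 [ 3.512e-01 -9.363e-01  1.000e-04]
 [ 6.000e-04  1.000e-04 -1.000e+00]]
```

View pics/c3.png

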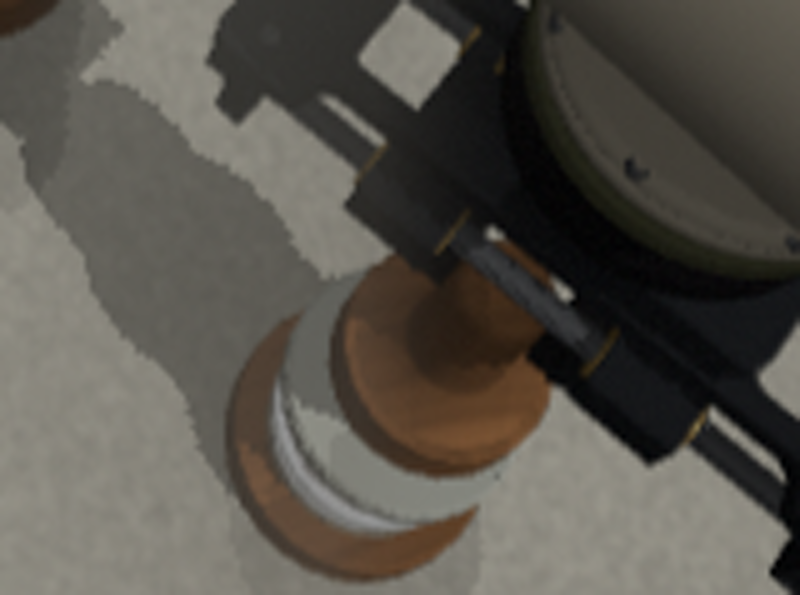

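The crop shows the foot hovering above the cap, gripper clear, handle upright. The error is about 1 mm, which I'll trim while descending.

Request:
{"fn": "arm_command", "kwargs": {
  "moves": [
    {"dr": [0, 0, 0], "slide": [0.01, 0.04, 0.3], "jaw": 20},
    {"dr": [0, 0, 0], "slide": [0.01, 0.04, 0.6], "jaw": 20},
    {"dr": [0, 0, 0], "slide": [0.01, 0.04, 0.8], "jaw": 20},
    {"dr": [0, 0, 0], "slide": [0.01, 0.04, 0.9], "jaw": 20},
    {"dr": [0, 0, 0], "slide": [0.01, 0.04, 0.9], "jaw": 20},
    {"dr": [0, 0, 0], "slide": [0.01, 0.04, 0.9], "jaw": 20},
    {"dr": [0, 0, 0], "slide": [0.01, 0.04, 0.9], "jaw": 20}
  ]
}}

```text
time: 7.7
eef_pos: [562.5, 265.4, 181.2]
tcp_rot: [-3.091, -0.561, -0.001]
contact_force: [-0.3, 0.9, -1.6]
finger_gap: 0.32
gripper_force: 50.0
```

Request:
{"fn": "arm_command", "kwargs": {
  "moves": [
    {"dr": [0, 0, 0], "slide": [0, 0, 0.04], "jaw": 20},
    {"dr": [0, 0, 0], "slide": [0, 0, 0.08], "jaw": 20},
    {"dr": [0, 0, 0], "slide": [0, 0, 0.08], "jaw": 20},
    {"dr": [0, 0, 0], "slide": [0, 0, 0.08], "jaw": 20}
  ]
}}

```text
time: 8.2
eef_pos: [562.4, 265.4, 178.5]
tcp_rot: [-3.091, -0.561, 0.0]
contact_force: [-0.2, 0.3, -1.1]
finger_gap: 0.322
gripper_force: 50.0
```

Request:
{"fn": "arm_command", "kwargs": {
  "moves": [
    {"dr": [0, 0, 0], "slide": [0, 0, 0.03], "jaw": 20},
    {"dr": [0, 0, 0], "slide": [0, 0, 0.05], "jaw": 20},
    {"dr": [0, 0, 0], "slide": [0, 0, 0.05], "jaw": 20},
    {"dr": [0, 0, 0], "slide": [0, 0, 0.05], "jaw": 20}
  ]
}}

```text
time: 8.7
eef_pos: [562.5, 265.4, 177.1]
tcp_rot: [3.091, 0.561, 0.0]
contact_force: [-0.0, -1.1, 0.4]
finger_gap: 0.324
gripper_force: 50.0
```

Request:
{"fn": "arm_command", "kwargs": {
  "moves": [
    {"dr": [0, 0, 0], "slide": [0, 0, 0.02], "jaw": 20},
    {"dr": [0, 0, 0], "slide": [0, 0, 0.04], "jaw": 20},
    {"dr": [0, 0, 0], "slide": [0, 0, 0.04], "jaw": 20}
  ]
}}

```text
time: 9.07
eef_pos: [562.6, 265.4, 176.2]
tcp_rot: [-3.091, -0.561, -0.001]
contact_force: [0.3, 0.5, 3.6]
finger_gap: 0.32
gripper_force: 50.0
```

Request:
{"fn": "arm_command", "kwargs": {
  "moves": [
    {"dr": [0, 0, 0], "slide": [0, 0, 0.02], "jaw": 20},
    {"dr": [0, 0, 0], "slide": [0, 0, 0.04], "jaw": 20},
    {"dr": [0, 0, 0], "slide": [0, 0, 0.04], "jaw": 20}
  ]
}}

```text
time: 9.45
eef_pos: [562.9, 265.5, 175.6]
tcp_rot: [-3.091, -0.56, -0.003]
contact_force: [-1.0, -0.2, 7.1]
finger_gap: 0.318
gripper_force: 50.0
```

Request:
{"fn": "arm_command", "kwargs": {
  "moves": [
    {"dr": [0, 0, 0], "slide": [0, 0, 0.02], "jaw": 20},
    {"dr": [0, 0, 0], "slide": [0, 0, 0.03], "jaw": 20},
    {"dr": [0, 0, 0], "slide": [0, 0, 0.03], "jaw": 20}
  ]
}}

```text
time: 9.82
eef_pos: [563.1, 265.6, 175.3]
tcp_rot: [-3.091, -0.561, -0.005]
contact_force: [0.8, 0.1, 9.8]
finger_gap: 0.325
gripper_force: 50.0
```

```bash
python3 cap.py w4; python3 -c "
from h import *
for i in range(3):
  t=state(); print(t['contact_force'],t['torque']); snapshot('wrist')
print(R.from_rotvec(t['tcp_rot']).as_matrix().round(4))"
```

```text
[563.12982645 265.64094615 175.3295404 ] [0.76965885 0.05309052 9.82255038] [0.25 0.55 1.23 0.   1.36 1.46]
foot ((561.6433715820312, 264.6098327636719), 33.055702209472656) 147.32764374994738
(array([ 13,  17,  23,  90, 938, 235,  12,   9,   7]), array([100, 102, 104, 106, 108, 110, 112, 114, 116, 118]))
plane [-7.42012957e-03  1.00258425e-03  1.09474774e+02]
cap ((561.3569946289062, 264.5699768066406), 40.78425598144531) 109.37107468594874 253.203125 166.86383928571428
eye 0  
[ 1.09409718 -0.09554232  9.87177606] [ 0.01169849  0.02220324 -0.0171017 ]
[0.02038939 0.2502733  9.58794506] [0.00924554 0.05275331 0.04706078]
[-0.6765822  -0.38936763  9.99136662] [ 0.01368579  0.04059931 -0.00023855]
[[ 9.363e-01  3.511e-01  3.100e-03]
 [ 3.511e-01 -9.363e-01  9.000e-04]
 [ 3.200e-03  3.000e-04 -1.000e+00]]
```

Request:
{"fn": "arm_command", "kwargs": {
  "moves": [
    {"dr": [0, 0, 0], "slide": [0, 0, 0.01], "jaw": 20},
    {"dr": [0, 0, 0], "slide": [0, 0, 0.02], "jaw": 20},
    {"dr": [0, 0, 0], "slide": [0, 0, 0.02], "jaw": 20}
  ]
}}

```text
time: 10.4
eef_pos: [563.3, 265.7, 175.1]
tcp_rot: [-3.091, -0.56, -0.006]
contact_force: [-0.1, 0.3, 11.3]
finger_gap: 0.321
gripper_force: 50.0
```

Request:
{"fn": "arm_command", "kwargs": {
  "moves": [
    {"dr": [0, 0, 0], "slide": [0, 0, 0.01], "jaw": 20},
    {"dr": [0, 0, 0], "slide": [0, 0, 0.02], "jaw": 20},
    {"dr": [0, 0, 0], "slide": [0, 0, 0.02], "jaw": 20}
  ]
}}

```text
time: 10.78
eef_pos: [562.0, 265.3, 171.7]
tcp_rot: [3.091, 0.56, -0.003]
contact_force: [0.2, 0.2, 0.0]
finger_gap: 0.325
gripper_force: 50.0
```

Request:
{"fn": "arm_command", "kwargs": {
  "moves": [
    {"dr": [0, 0, 0], "slide": [0, 0, 0.01], "jaw": 20},
    {"dr": [0, 0, 0], "slide": [0, 0, 0.02], "jaw": 20},
    {"dr": [0, 0, 0], "slide": [0, 0, 0.02], "jaw": 20}
  ]
}}

```text
time: 11.15
eef_pos: [562.3, 265.4, 171.8]
tcp_rot: [-3.091, -0.561, 0.001]
contact_force: [-0.3, 1.0, -1.0]
finger_gap: 0.322
gripper_force: 50.0
```

Request:
{"fn": "arm_command", "kwargs": {
  "moves": [
    {"dr": [0, 0, 0], "slide": [0, 0, 0.01], "jaw": 20},
    {"dr": [0, 0, 0], "slide": [0, 0, 0.02], "jaw": 20},
    {"dr": [0, 0, 0], "slide": [0, 0, 0.02], "jaw": 20}
  ]
}}

```text
time: 11.52
eef_pos: [562.5, 265.5, 171.7]
tcp_rot: [-3.091, -0.561, -0.001]
contact_force: [-0.8, 0.6, 3.0]
finger_gap: 0.32
gripper_force: 50.0
```

Request:
{"fn": "arm_command", "kwargs": {
  "moves": [
    {"dr": [0, 0, 0], "slide": [0, 0, 0.01], "jaw": 20},
    {"dr": [0, 0, 0], "slide": [0, 0, 0.01], "jaw": 20},
    {"dr": [0, 0, 0], "slide": [0, 0, 0.01], "jaw": 20}
  ]
}}

```text
time: 11.9
eef_pos: [562.5, 265.5, 171.6]
tcp_rot: [-3.091, -0.561, -0.001]
contact_force: [-3.6, 0.4, 5.4]
finger_gap: 0.318
gripper_force: 50.0
```

Request:
{"fn": "arm_command", "kwargs": {
  "moves": [
    {"dr": [0, 0, 0], "slide": [0, 0, 0.01], "jaw": 20},
    {"dr": [0, 0, 0], "slide": [0, 0, 0.02], "jaw": 20},
    {"dr": [0, 0, 0], "slide": [0, 0, 0.02], "jaw": 20},
    {"dr": [0, 0, 0], "slide": [0, 0, 0.02], "jaw": 20}
  ]
}}

```text
time: 12.4
eef_pos: [562.7, 265.6, 171.6]
tcp_rot: [-3.091, -0.561, -0.003]
contact_force: [-3.2, 0.1, 8.7]
finger_gap: 0.323
gripper_force: 50.0
```

```bash
python3 cap.py w5; python3 -c "
from h import *
for i in range(4):
  t=state(); print(t['contact_force'],t['torque']); snapshot('wrist')"
```

```text
[562.6954047  265.57963565 171.62563329] [-3.16494912  0.10726522  8.68830074] [0.25 0.55 1.23 0.   1.35 1.46]
foot ((561.180419921875, 264.5559387207031), 33.06068801879883) 143.62016837459575
(array([ 24,  86, 927, 319,  12,   8,   9,   5,   5]), array([100, 102, 104, 106, 108, 110, 112, 114, 116, 118]))
plane [-6.00784950e-03 -2.47801624e-03  1.05648392e+02]
cap ((561.1118774414062, 264.8150329589844), 40.787864685058594) 105.5803343025292 253.44444444444446 166.67096774193547
eye 1 [550.22440267 287.94896128 135.88077295] 135.88077295045625
[-3.65756541  1.03037819  8.61274865] [0.0269485  0.46516922 0.01174238]
[-3.13673493  0.74050714  8.52380805] [0.08012139 0.45194011 0.00575467]
[-2.78436398 -0.02400613  8.77969976] [0.08058224 0.48937583 0.02192269]
[-2.33782263  1.01654678  9.03403208] [ 0.03663872  0.52532995 -0.03850515]
```

Request:
{"fn": "arm_command", "kwargs": {
  "moves": [
    {"dr": [0, 0, 0], "slide": [-0.01, 0, 0.01], "jaw": 20},
    {"dr": [0, 0, 0], "slide": [-0.01, 0, 0.02], "jaw": 20},
    {"dr": [0, 0, 0], "slide": [-0.01, 0, 0.02], "jaw": 20},
    {"dr": [0, 0, 0], "slide": [-0.01, 0, 0.02], "jaw": 20}
  ]
}}

```text
time: 13.15
eef_pos: [562.6, 265.6, 171.5]
tcp_rot: [-3.091, -0.561, -0.004]
contact_force: [-3.2, 0.5, 10.4]
finger_gap: 0.32
gripper_force: 50.0
```

Request:
{"fn": "arm_command", "kwargs": {
  "moves": [
    {"dr": [0, 0, 0], "slide": [-0.01, 0, 0.01], "jaw": 20},
    {"dr": [0, 0, 0], "slide": [-0.01, 0, 0.01], "jaw": 20},
    {"dr": [0, 0, 0], "slide": [-0.01, 0, 0.01], "jaw": 20}
  ]
}}

```text
time: 13.52
eef_pos: [562.4, 265.6, 171.5]
tcp_rot: [-3.091, -0.561, -0.005]
contact_force: [-3.7, 1.2, 11.6]
finger_gap: 0.323
gripper_force: 50.0
```

Request:
{"fn": "arm_command", "kwargs": {
  "moves": [
    {"dr": [0, 0, 0], "slide": [-0.01, 0, 0.01], "jaw": 20},
    {"dr": [0, 0, 0], "slide": [-0.01, 0, 0.02], "jaw": 20},
    {"dr": [0, 0, 0], "slide": [-0.01, 0, 0.03], "jaw": 20},
    {"dr": [0, 0, 0], "slide": [-0.01, 0, 0.03], "jaw": 20},
    {"dr": [0, 0, 0], "slide": [-0.01, 0, 0.03], "jaw": 20}
  ]
}}

```text
time: 14.15
eef_pos: [562.4, 265.6, 171.4]
tcp_rot: [-3.09, -0.561, -0.007]
contact_force: [-4.0, 1.4, 15.9]
finger_gap: 0.321
gripper_force: 50.0
```

Request:
{"fn": "arm_command", "kwargs": {
  "moves": [
    {"dr": [0, 0, 0], "slide": [0, 0, 0.01], "jaw": 20},
    {"dr": [0, 0, 0], "slide": [0, 0, 0.01], "jaw": 20},
    {"dr": [0, 0, 0], "slide": [0, 0, 0.01], "jaw": 20}
  ]
}}

```text
time: 14.52
eef_pos: [562.5, 265.6, 171.4]
tcp_rot: [-3.09, -0.561, -0.008]
contact_force: [-5.3, 1.0, 17.6]
finger_gap: 0.319
gripper_force: 50.0
```

Request:
{"fn": "arm_command", "kwargs": {
  "moves": [
    {"dr": [0, 0, 0], "slide": [0, 0, 0], "jaw": 20},
    {"dr": [0, 0, 0], "slide": [0, 0, 0], "jaw": 20},
    {"dr": [0, 0, 0], "slide": [0, 0, 0], "jaw": 20},
    {"dr": [0, 0, 0], "slide": [0, 0, 0], "jaw": 20}
  ]
}}

```text
time: 15.02
eef_pos: [562.5, 265.6, 171.4]
tcp_rot: [-3.09, -0.561, -0.008]
contact_force: [-3.7, 0.3, 17.9]
finger_gap: 0.327
gripper_force: 50.0
```

```bash
python3 cap.py w6; python3 -c "
from h import *
for i in range(4):
  t=state(); print(t['contact_force'],t['torque']); snapshot('wrist')"
```

```text
[562.47024493 265.62392999 171.39536108] [-3.66731444  0.26892969 17.90703932] [0.25 0.55 1.24 0.   1.35 1.46]
foot ((560.5723876953125, 264.38067626953125), 33.31816864013672) 143.39431667370997
(array([ 37,  90, 911, 317,  10,  12,   4,   6,   3]), array([100, 102, 104, 106, 108, 110, 112, 114, 116, 118]))
plane [-5.36458239e-03 -7.38561122e-04  1.05590940e+02]
cap ((561.4517822265625, 265.0501403808594), 40.87590789794922) 105.51508998929462 253.86690647482015 166.81510791366907
eye 0  
[-3.98882504  0.7523066  18.14724031] [0.05522548 0.70656867 0.01659634]
[-3.95550077  0.5528903  17.69458546] [ 0.09340686  0.72567172 -0.00479695]
[-3.96184433  0.34214474 18.38007382] [0.13601254 0.7440978  0.01468649]
[-4.30754197  1.15770266 18.34047959] [0.10963256 0.70768208 0.0251352 ]
```

Request:
{"fn": "arm_command", "kwargs": {
  "moves": [
    {"dr": [0, 0, 0], "slide": [0, 0, -0.1], "jaw": 20},
    {"dr": [0, 0, 0], "slide": [0, 0, -0.3], "jaw": 20},
    {"dr": [0, 0, 0], "slide": [0, 0, -0.7], "jaw": 20},
    {"dr": [0, 0, 0], "slide": [0, 0, -1.2], "jaw": 20},
    {"dr": [0, 0, 0], "slide": [0, 0, -1.7], "jaw": 20},
    {"dr": [0, 0, 0], "slide": [0, 0, -1.83], "jaw": 20},
    {"dr": [0, 0, 0], "slide": [0, 0, -1.83], "jaw": 20},
    {"dr": [0, 0, 0], "slide": [0, 0, -1.83], "jaw": 20}
  ]
}}

```text
time: 16.27
eef_pos: [561.4, 265.0, 222.6]
tcp_rot: [3.091, 0.561, -0.002]
contact_force: [0.6, 0.6, -1.5]
finger_gap: 0.319
gripper_force: 50.0
```

Request:
{"fn": "arm_command", "kwargs": {
  "moves": [
    {"dr": [0, 0, 0], "slide": [-0.6, 1, 0], "jaw": 20},
    {"dr": [0, 0, 0], "slide": [-1.4, 2.5, 0], "jaw": 20},
    {"dr": [0, 0, 0], "slide": [-2.2, 4, 0], "jaw": 20},
    {"dr": [0, 0, 0], "slide": [-2.42, 4.5, 0], "jaw": 20},
    {"dr": [0, 0, 0], "slide": [-2.42, 4.5, 0], "jaw": 20},
    {"dr": [0, 0, 0], "slide": [-2.42, 4.5, 0], "jaw": 20}
  ]
}}

```text
time: 17.02
eef_pos: [541.1, 114.3, 223.0]
tcp_rot: [-3.09, -0.562, 0.0]
contact_force: [0.2, 0.2, -1.8]
finger_gap: 0.32
gripper_force: 50.0
```

```bash
python3 cap.py w7; python3 -c "
from h import *
print(R.from_rotvec(state()['tcp_rot']).as_matrix().round(4),tomove([468,-286,226]))"
```

```text
[541.06534737 114.34404969 223.04427686] [ 0.19948187  0.19487449 -1.77629105] [-0.    0.36  1.38  0.    1.39  1.21]
foot ((539.9029541015625, 113.30374145507812), 33.20686721801758) 195.04007358142636
(array([  51,  123, 2656, 1183,    2,    7,   10,   11,   18]), array([100, 102, 104, 106, 108, 110, 112, 114, 116, 118]))
plane [-1.09717846e-03  2.19562691e-03  1.05583491e+02]
cap ((561.121826171875, 264.44122314453125), 41.196170806884766) 105.60401680500428 129.15907411967495 113.1147500615612
eye 0  
[[ 9.358e-01  3.525e-01 -3.000e-04]
 [ 3.525e-01 -9.358e-01  3.000e-04]
 [-2.000e-04 -4.000e-04 -1.000e+00]] [-6.98231549 11.63159641 -0.10201093]
```

View pics/w7.png

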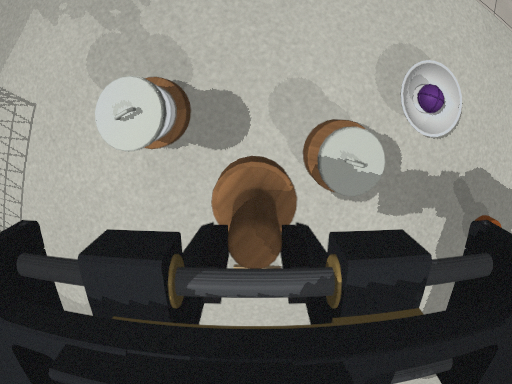

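The picture shows the cap at (130,113), level and 6.1 mm lower at z 105.6, so it is home. The tool is still upright in the grip at (253,200). I'm returning it to its old spot.

Request:
{"fn": "arm_command", "kwargs": {
  "moves": [
    {"dr": [0, 0, 0], "slide": [-0.5, 0.9, 0], "jaw": 20},
    {"dr": [0, 0, 0], "slide": [-1.3, 2.2, 0], "jaw": 20},
    {"dr": [0, 0, 0], "slide": [-2.2, 3.7, 0], "jaw": 20},
    {"dr": [0, 0, 0], "slide": [-3.1, 5.2, 0], "jaw": 20},
    {"dr": [0, 0, 0], "slide": [-4, 6.7, 0], "jaw": 20},
    {"dr": [0, 0, 0], "slide": [-4.9, 8.2, 0], "jaw": 20},
    {"dr": [0, 0, 0], "slide": [-5.8, 9.7, 0], "jaw": 20},
    {"dr": [0, 0, 0], "slide": [-6.6, 11, 0], "jaw": 20},
    {"dr": [0, 0, 0], "slide": [-6.98, 11.63, 0], "jaw": 20},
    {"dr": [0, 0, 0], "slide": [-6.98, 11.63, 0], "jaw": 20},
    {"dr": [0, 0, 0], "slide": [-6.98, 11.63, 0], "jaw": 20}
  ]
}}

```text
time: 18.45
eef_pos: [468.0, -285.6, 223.2]
tcp_rot: [-3.09, -0.563, -0.0]
contact_force: [0.5, -0.4, -1.7]
finger_gap: 0.324
gripper_force: 50.0
```

Request:
{"fn": "arm_command", "kwargs": {
  "moves": [
    {"dr": [0, 0, 0], "slide": [0, 0, 1], "jaw": 20},
    {"dr": [0, 0, 0], "slide": [0, 0, 2.2], "jaw": 20},
    {"dr": [0, 0, 0], "slide": [0, 0, 3.4], "jaw": 20},
    {"dr": [0, 0, 0], "slide": [0, 0, 4.3], "jaw": 20},
    {"dr": [0, 0, 0], "slide": [0, 0, 4.9], "jaw": 20},
    {"dr": [0, 0, 0], "slide": [0, 0, 5.0], "jaw": 20},
    {"dr": [0, 0, 0], "slide": [0, 0, 5.0], "jaw": 20},
    {"dr": [0, 0, 0], "slide": [0, 0, 5.0], "jaw": 20}
  ]
}}

```text
time: 19.45
eef_pos: [468.0, -287.1, 74.2]
tcp_rot: [3.09, 0.561, 0.002]
contact_force: [-0.3, 0.3, -1.4]
finger_gap: 0.323
gripper_force: 50.0
```

Need about 8 mm more.

Request:
{"fn": "arm_command", "kwargs": {
  "moves": [
    {"dr": [0, 0, 0], "slide": [0, 0, 0.1], "jaw": 20},
    {"dr": [0, 0, 0], "slide": [0, 0, 0.2], "jaw": 20},
    {"dr": [0, 0, 0], "slide": [0, 0, 0.23], "jaw": 20},
    {"dr": [0, 0, 0], "slide": [0, 0, 0.23], "jaw": 20}
  ]
}}

```text
time: 19.95
eef_pos: [467.4, -287.0, 66.4]
tcp_rot: [-3.091, -0.561, 0.0]
contact_force: [-1.5, 1.6, -0.7]
finger_gap: 0.319
gripper_force: 50.0
```

Request:
{"fn": "arm_command", "kwargs": {
  "moves": [
    {"dr": [0, 0, 0], "slide": [0, 0, 0.02], "jaw": 20},
    {"dr": [0, 0, 0], "slide": [0, 0, 0.04], "jaw": 20},
    {"dr": [0, 0, 0], "slide": [0, 0, 0.04], "jaw": 20}
  ]
}}

```text
time: 20.32
eef_pos: [467.7, -287.1, 66.3]
tcp_rot: [3.09, 0.561, 0.001]
contact_force: [-3.2, 2.9, 9.9]
finger_gap: 0.321
gripper_force: 50.0
```

Standing on the table. I'll ease back, release gradually and rise.

Request:
{"fn": "arm_command", "kwargs": {
  "moves": [
    {"dr": [0, 0, 0], "slide": [0, 0, -0.03], "jaw": 20},
    {"dr": [0, 0, 0], "slide": [0, 0, -0.03], "jaw": 29},
    {"dr": [0, 0, 0], "slide": [0, 0, -0.03], "jaw": 34},
    {"dr": [0, 0, 0], "slide": [0, 0, -0.03], "jaw": 44},
    {"dr": [0, 0, 0], "slide": [0, 0, -0.03], "jaw": 60},
    {"dr": [0, 0, 0], "slide": [0, 0, -0.03], "jaw": 60},
    {"dr": [0, 0, 0], "slide": [0, 0, -0.03], "jaw": 60},
    {"dr": [0, 0, 0], "slide": [0, 0, -1], "jaw": 60},
    {"dr": [0, 0, 0], "slide": [0, 0, -2.5], "jaw": 60},
    {"dr": [0, 0, 0], "slide": [0, 0, -4], "jaw": 60},
    {"dr": [0, 0, 0], "slide": [0, 0, -5], "jaw": 60},
    {"dr": [0, 0, 0], "slide": [0, 0, -5], "jaw": 60}
  ]
}}

```text
time: 21.82
eef_pos: [468.1, -287.6, 217.0]
tcp_rot: [3.088, 0.56, 0.004]
contact_force: [0.3, -0.2, -0.4]
finger_gap: 0.682
gripper_force: 0.0
```

```bash
python3 - <<'E'
from h import *
t=state(); print(t["eef_pos"],t["contact_force"],t["finger_gap"])
s=snapshot("wrist"); save(s,"w8"); P=wcloud(s); near=np.hypot(P[...,0]-467,P[...,1]+286)<50
for lo,hi in((20,36),(103,114)):
    Q=P[near&(P[...,2]>lo)&(P[...,2]<hi)]; print(len(Q),cv2.minEnclosingCircle(Q[:,:2].astype(np.float32)),Q[:,2].max())
save(snapshot("scene"),"s8")
E
```

```text
[ 468.05881893 -287.57948115  216.97126684] [ 0.3187807  -0.19024125 -0.44042275] 0.6823022701651023
1040 ((466.6533508300781, -288.0897216796875), 33.258827209472656) 35.982746979133935
585 ((466.4639587402344, -287.8482971191406), 14.037026405334473) 109.49594300085192
```

View pics/s8.png

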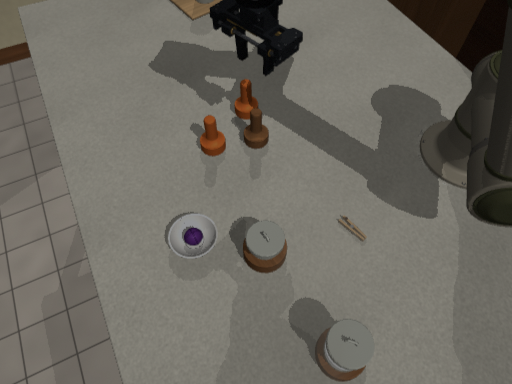

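The scene shows the driver upright at (256,130), the cap seated at (349,345), everything else where it was, and the gripper clear.

```bash
python3 -c "
from cell import sign_off
print(sign_off())"
```

```text
the job is handed in; nothing more can be done
None
```

The cap clicked home and was held for over half a second at about 18–19 N. It now sits level 6.1 mm lower, the tool stands upright back at its old spot, nothing else was touched, and the job was handed in at about 22 s.

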